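# Load the ink roller into the carrying cradle and hold it up

### The job

Take the red ink roller out of the wooden block it stands in and lay it on its side, without dropping it, in the empty place of the carrying cradle, its two steel end pins resting in the two V rests, and let go of it. Then take the cradle by its upright wooden grip and lift it, with both rollers in it, about 10 cm off the table, keeping it level; finish holding it there, still and level, and do not put it down. Leave the tools lying around it where they are.

Things in the scene. Friction and masses are not known exactly. Their poses are not given: they have to be found in the camera images.
- roller_mid (a point): centre of the red ink roller: red rubber part diameter 32, length 100 mm (grip it there), a steel pin diameter 12, length 20 mm at each end (140 mm over all, ends alike, about 0.2 kg). Its z axis runs along the roller. It starts upright, lower pin in the block's hole, red part resting on the block: this point is then 76 mm above the table.
- stand: fixed wooden block 80 x 80 x 26 mm with a blind hole of diameter 15 mm, 23 mm deep, in the middle of its top, where the red roller stands with its pin 20 mm deep; raise the roller straight up by more than 20 mm to free it. Origin at the centre of the underside.
- cradle: loose carrying cradle, plywood board 180 (x) x 146 (y) x 10 mm, 0.4 kg empty, for two rollers that lie along its y axis: the place at x = -65 mm is empty, that at x = +65 mm holds a black roller. An upright wooden grip plate stands in the middle. Origin at the centre of the underside, which stands on the table; z up.
- cradle_slot (a point): where the centre of the red roller comes to lie: middle of the empty place, 50 mm above the cradle's underside; axes as the cradle's (roller along y, either way round). Steel V rests for the pins at y = -60 and +60 mm: 8 mm thick, 45 degree sides, mouth 31 mm wide, tops 57 mm above the underside; 6 mm end play each way.
- cradle_grip (a point): where to take the cradle: on its upright grip plate (12 mm thick in cradle x, 60 mm long in y, top 90 mm above the underside), 15 mm below the top; axes as the cradle's. Loaded (about 0.8 kg) its weight hangs right below. The rollers begin 43 mm from the plate's faces and reach 66 mm above the underside.
- partner: black roller of the same size as the red one, lying loose in the cradle's other place and to stay there. Origin at its centre, y axis along the roller.
- stick_mid (a point): bystander: steel composing stick, a flat open tray 48 x 190 x 20 mm; its centre
- block_h_mid (a point): bystander: blue-grey metal block with H ends, 50 x 82 x 26 mm; its centre
- brayer_mid (a point): bystander: hand ink roller with orange handle lying on the table, 132 x 269 x 86 mm; its centre
Not all that is in view belongs to the job. Of the things like the part that bears roller_mid, leave any that is blue or turquoise; of the rest the larger one is meant.

How it is judged:
By the outcome, as a careful person would: the job done as asked, in the order asked, and still so for the second after the job is handed in, while the arm keeps its last pose, push and grip.
It also fails if it takes over 48 s, if anything falls off the work surface, if the arm or the gripper's body presses on something with over 40 N, if the wrist force passes 120 N, or if a joint passes its speed limit or range.

### The arm

A 6-joint arm with a two-finger parallel gripper is mounted at the origin on a cart in front of the work surface, level with it; the furniture and walls round the work are solid. World frame = base frame: x ahead of the robot, y to its left, z up, the work surface at z = 0. Lengths are in mm, angles in rad, forces in N, time in s.
With the tool pointing down it reaches from about 400 to 825 mm from the base axis. Payload 7 kg.
Tool frame: the origin (TCP) lies at the very end of the fingers, on their centre line; the grasp point (between the pads) lies 19 mm behind it; z points along the fingers, y is the direction in which the jaws open and shut (so a half turn about z gives the same grasp; the last joint's range is limited). The gripper opens to 88 mm and grips with 3 to 60 N. Pads are 19 mm wide; open, the fingers measure 130 mm over their backs; the gripper's body (78 mm by 193 mm) begins 47 mm behind the grasp point.
Start: joints at [1.623, 0.359, 0.012, 0, -1.224, -0.288], TCP at [157.705, 656.296, 226.561] pointing down, gripper open.
Joint ranges: [-3.07, 3.07], [-1.43, 2.12], [-1.02, 1.25], [-3.03, 1.67], [-3.05, -0], [-3.03, 3.03]. Speed limits (rad/s): [2.39, 2.39, 3.01, 3.14, 3.14, 3.14].

### API

Orientations are given as a unit quaternion [x, y, z, w].
In Python, from plant import bot gives the robot as it stands. Calls block until the motion is done:
- bot.move_ptp(position, orientation): joint-space move of the TCP to a pose.
- bot.line_to(position, velocity=150, ori=None): straight line of the TCP; ori=None keeps the orientation; velocity is the mean speed in mm/s.
- bot.move_joints(angles): joint-space move.
- bot.move_gripper(opening, force=None): finger opening in mm; force is the grip in N (None keeps the last); returns when the fingers have stopped.
- bot.pause(seconds).
- bot.solve_ik(position, orientation): joint angles nearest the present ones, or None.
- bot.read_state(): the state.
- bot.camera(name): name is "side" or "top"; returns the picture (400x640x3 uint8, red, green, blue); there is no depth.
- bot.get_calibration(name): a dict with "fx", "fy", "cx", "cy" (pixels), "distortion" ([k1, k2, p1, p2, k3] as OpenCV has them; the pictures are not rectified), "view" (4x4, takes a point from world to camera coordinates). Camera axes: x right, y up, looking along -z (the intrinsics and any distortion apply to the point x, -y, -z); pixel columns grow to the right and rows downward; lengths in mm; the calibration is good to about 2 mm. A picture is of the moment at which its call begins. get_calibration takes no time and is no camera call.
A pose or a line that the arm cannot do raises bot.Unreachable and nothing moves.
- bot.close_job(): hands the job in, once; it reports no verdict.
The state is a dict: "t": time; "joint_pos": joint angles; "qvel": joint speeds; "tau": joint torques, N m; "tcp_pos": TCP position; "eef_rot": TCP orientation; "contact_force": force on the tool from outside, world axes, zero at the start; "moment": the same for the moment, N m; "width": finger opening in mm.
Only numpy, scipy, OpenCV 4.12 (cv2) and the standard library are available. Lean on these libraries where they do the work, as an engineer would, in place of code of your own. Each camera call takes 0.05 s, during which the arm holds its last target. There are 200 camera calls.

## Working session

There is one attempt and no reset: what is moved stays moved. The work goes in short steps, each a Python script; the robot and the scene stay as the last script left them, time stands still between calls to the robot, and variables do not carry over. Pictures are saved under pics/ and viewed, about 8 in all and at most 12, crops included, and the job is handed in when it is done.

```bash
ls; mkdir -p pics
python3 - <<'E'
from plant import bot
import cv2, json
for n in ("top","side"):
    im=bot.camera(n); cv2.imwrite(f"pics/{n}0.png",im[:,:,::-1])
    c=bot.get_calibration(n); print(n,{k:(v if k!='view' else [[round(float(x),4) for x in r] for r in v]) for k,v in c.items()})
print(bot.read_state())
E
```

```text
pics
top {'fx': 401.90256646870984, 'fy': 401.90256646870984, 'cx': 318.7627143937627, 'cy': 205.34170765312226, 'distortion': array([-0.01660656,  0.        ,  0.        ,  0.        ,  0.        ]), 'view': [[0.0012, -0.9998, 0.0191, -100.4739], [0.9852, 0.0044, 0.1712, -577.0348], [-0.1713, 0.0186, 0.9851, -887.654], [0.0, 0.0, 0.0, 1.0]]}
side {'fx': 388.1858270625903, 'fy': 388.1858270625903, 'cx': 319.70343532173496, 'cy': 206.93890742403423, 'distortion': array([-0.06770168,  0.        ,  0.        ,  0.        ,  0.        ]), 'view': [[0.8791, -0.4767, 0.0009, -571.3434], [0.2696, 0.4988, 0.8237, -180.3488], [-0.3931, -0.7239, 0.567, -782.1581], [0.0, 0.0, 0.0, 1.0]]}
{'t': 0.1, 'joint_pos': array([ 1.62308690e+00,  3.59309664e-01,  1.11697621e-02, -3.23518238e-04,
       -1.22410763e+00, -2.88131346e-01]), 'qvel': array([-0.00072414, -0.00149201,  0.00295459,  0.00046567, -0.00094888,
        0.00038303]), 'tau': array([-3.01361659e-03, -5.84163594e+01,  2.93748450e+01,  7.01551393e+00,
        1.01505843e-02, -5.04142486e-05]), 'tcp_pos': array([157.61903375, 655.89253362, 225.72569518]), 'eef_rot': array([ 9.93048690e-01, -1.17701950e-01, -2.69871694e-05,  7.40879857e-04]), 'contact_force': array([ 0.64891967,  0.49020456, -0.08553023]), 'moment': array([ 0.03842669,  0.05113533, -0.0168676 ]), 'width': 87.40763209415154}
```

View pics/top0.png

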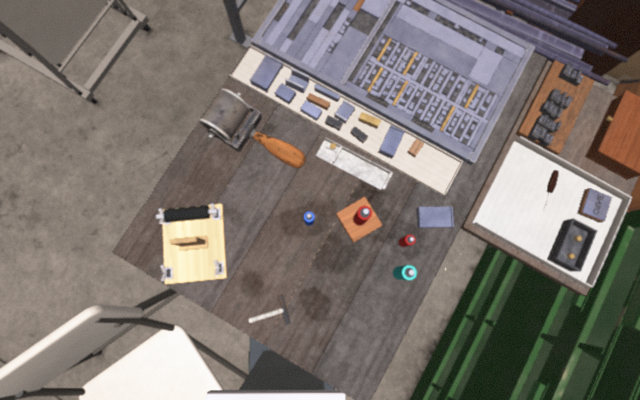

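View pics/side0.png

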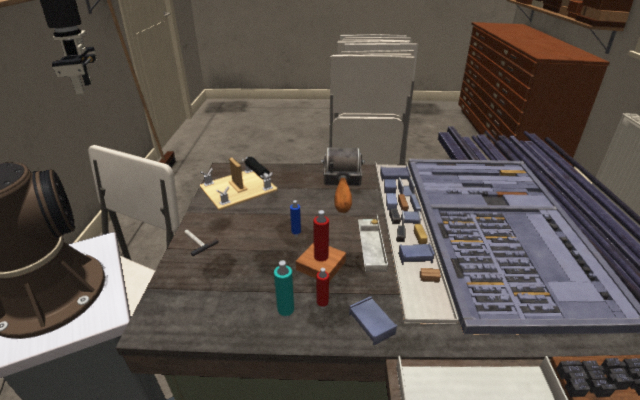

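The top view shows the cradle at about (195,244), with its black roller at (188,213) and its empty place at (192,270). The roller candidates are:

- Large red roller on the wooden block, (363,213) top / (321,235) side.
- Small red one, (408,240) top / (323,287) side.
- Blue one, (309,217) top.
- Teal one, (408,272) top.

Blue and turquoise are excluded. The larger red one, standing in the block, fits the description. I'll confirm it in an enlarged crop.

```bash
cat > h.py <<'E'
import numpy as np, cv2
from plant import bot
def cal(n):
    c=bot.get_calibration(n); K=np.array([[c["fx"],0,c["cx"]],[0,c["fy"],c["cy"]],[0,0,1]])
    return K,np.array(c["distortion"],float),np.array(c["view"],float)
def ray(n,uv):
    K,d,V=cal(n); p=cv2.undistortPoints(np.array(uv,float).reshape(-1,1,2),K,d)[:,0]
    D=np.c_[p[:,0],-p[:,1],-np.ones(len(p))]@V[:3,:3]
    return -V[:3,:3].T@V[:3,3],D/np.linalg.norm(D,axis=1)[:,None]
def onplane(n,uv,z):
    o,D=ray(n,uv); return o+D*((z-o[2])/D[:,2])[:,None]
def proj(n,P):
    K,d,V=cal(n); Q=np.atleast_2d(P)@V[:3,:3].T+V[:3,3]
    return cv2.projectPoints((Q*[1,-1,-1]).reshape(-1,1,3),np.zeros(3),np.zeros(3),K,d)[0][:,0]
def tri(uvt,uvs):
    o1,a=ray("top",uvt);o2,b=ray("side",uvs);a=a[0];b=b[0]
    s=np.linalg.lstsq(np.c_[a,-b],o2-o1,rcond=None)[0]
    return (o1+a*s[0]+o2+b*s[1])/2, np.linalg.norm(o1+a*s[0]-o2-b*s[1])
E
python3 - <<'E'
from h import *
t=cv2.imread("pics/top0.png"); s=cv2.imread("pics/side0.png")
r=lambda im,x,y,w,h,W,H: cv2.resize(im[y:y+h,x:x+w],(W,H),interpolation=cv2.INTER_CUBIC)
a=r(t,145,190,100,100,400,400); b=r(s,190,145,100,70,400,280)
c=r(t,325,185,100,100,400,400); d=r(s,265,195,100,130,400,520)[:280]
d=r(s,260,195,150,105,400,280)
out=np.vstack([np.hstack([a,c]),np.hstack([b,d])])
cv2.imwrite("pics/crop1.png",cv2.resize(out,(705,599)))
# board mask
hsv=cv2.cvtColor(t,cv2.COLOR_BGR2HSV)
for p in [(175,255),(210,255),(350,225),(190,240),(363,220)]: print(p,hsv[p[1],p[0]])
hs=cv2.cvtColor(s,cv2.COLOR_BGR2HSV)
for p in [(240,195),(236,175),(322,260),(321,235)]: print('s',p,hs[p[1],p[0]])
E
```

```text
(175, 255) [ 23  59 250]
(210, 255) [ 22  68 244]
(350, 225) [ 11 136 216]
(190, 240) [ 17  94 228]
(363, 220) [  1 187 112]
s (240, 195) [ 22  85 237]
s (236, 175) [ 17 129  71]
s (322, 260) [  4 199  77]
s (321, 235) [  0 203  69]
```

View pics/crop1.png

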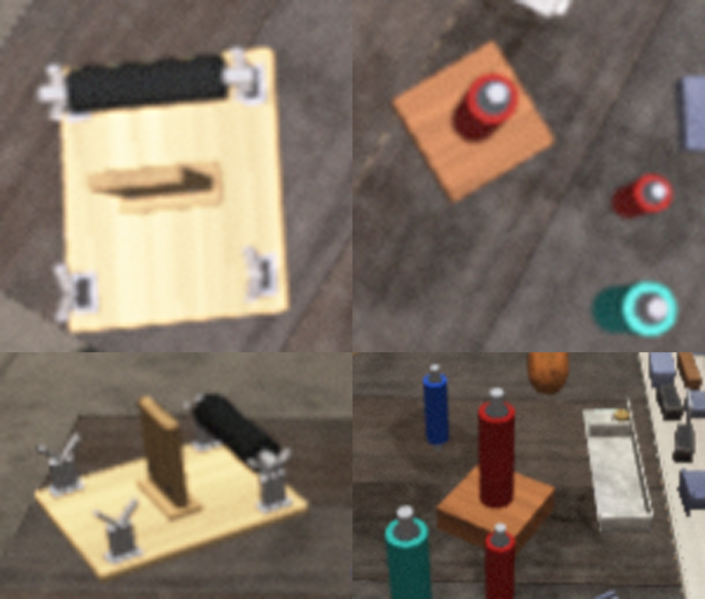

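The crop confirms it: the large red roller stands in the block. The cradle has its black roller on the far side and two empty V rests on the near side, at about (167,273) and (219,268) in the top view. Next I'll measure both.

Run:
```python
from h import *
np.set_printoptions(precision=1,suppress=True)
t=cv2.imread("pics/top0.png"); s=cv2.imread("pics/side0.png")
H={"top":cv2.cvtColor(t,cv2.COLOR_BGR2HSV),"side":cv2.cvtColor(s,cv2.COLOR_BGR2HSV)}
def mask(n,lo,hi,box):
    m=cv2.inRange(H[n],lo,hi); k=np.zeros_like(m); x,y,X,Y=box; k[y:Y,x:X]=m[y:Y,x:X]; return k
def hull(n,m,z):
    c=max(cv2.findContours(m,cv2.RETR_EXTERNAL,cv2.CHAIN_APPROX_NONE)[0],key=cv2.contourArea)[:,0]
    P=onplane(n,c,z)[:,:2].astype(np.float32); r=cv2.minAreaRect(P); return r,cv2.boxPoints(r)
for n,lo,hi,box,z,nm in [("top",(15,35,170),(32,130,255),(145,190,245,295),10,"board"),
  ("side",(15,40,150),(32,170,255),(190,145,290,215),10,"board"),
  ("top",(5,100,100),(16,200,255),(325,190,390,250),26,"stand"),
  ("side",(5,100,90),(16,230,255),(285,235,355,285),26,"stand")]:
    m=mask(n,lo,hi,box); r,b=hull(n,m,z); print(n,nm,"c",np.array(r[0]),"size",np.array(r[1]),"ang",r[2],b.ravel())
# roller pin tips: bright blobs
m=mask("top",(0,0,150),(180,70,255),(355,203,373,222)); ys,xs=np.nonzero(m); ut=[xs.mean(),ys.mean()]
m=mask("side",(0,0,80),(180,90,255),(314,207,328,218)); ys,xs=np.nonzero(m); us=[xs.mean(),ys.mean()]
print("pin",ut,us,len(xs)); print(onplane("top",ut,146),tri(ut,us))
# plate top ends, hand pixels from crops
f=3.525; T=lambda x,y:[145+x/f-.5,190+y/f-.5]; S=lambda x,y:[190+x/f-.5,145+(y-352)/f-.5]
print("plate top", onplane("top",[T(90,183),T(184,172)],90), onplane("side",[S(146,400),S(180,412)],90))
# black roller ends in top (pin ends)
print("partner axis", onplane("top",[T(42,93),T(240,70)],50)) 
m=mask("top",(0,0,0),(180,255,60),(155,195,225,225)); c=max(cv2.findContours(m,0,1)[0],key=cv2.contourArea); r=cv2.minAreaRect(c); print(r, onplane("top",[r[0]],50))
```

```text
top board c [492.4 199.9] size [181.2 147.6] ang 5.828518390655518 [394.8 264.1 409.8 117.3 590.1 135.7 575.1 282.5]
side board c [489.6 200.4] size [181.7 150.7] ang 5.242306709289551 [392.2 267.2 406.  117.1 587.  133.7 573.2 283.8]
top stand c [ 549.3 -194.5] size [82.9 85. ] ang 30.104236602783203 [ 492.1 -178.5  534.8 -252.   606.5 -210.5  563.9 -136.9]
side stand c [ 548.4 -195. ] size [84.5 86.6] ang 30.530426025390625 [ 490.  -179.2  534.  -253.7  606.8 -210.8  562.8 -136.2]
pin [np.float64(365.53333333333336), np.float64(210.63333333333333)] [np.float64(320.5952380952381), np.float64(211.15873015873015)] 126
[[ 549.9 -195.   146. ]] (array([ 548.2, -194.3,  147.4]), np.float64(3.1685320276842965))
plate top [[488.8 227.7  90. ]
 [495.9 169.8  90. ]] [[487.8 224.2  90. ]
 [505.  191.5  90. ]]
partner axis [[551.  276.9  50. ]
 [566.9 147.9  50. ]]
((186.09835815429688, 213.08193969726562), (11.407504081726074, 43.276092529296875), 84.80557250976562) [[557.8 208.7  50. ]]
```

Run:
```python
from h import *
from scipy.spatial.transform import Rotation as R
np.set_printoptions(precision=2,suppress=True)
# neighbours: pin tip in top and side (hand pixels; crop scale 3.525)
f=3.525; C=lambda x,y:[325+(x-352.5)/f-.5,185+y/f-.5]; D=lambda x,y:[260+(x-352.5)*150/352.5-.5,195+(y-352)*150/352.5-.5]
for n,a,b in [("blue",[311,214.5],D(435,368)),("smallred",C(657,190),D(501,528)),("teal",C(655,308),D(405,511))]:
    P,e=tri(a,b); print(n,P,"miss",e, "base px", proj("side",[P[0],P[1],0])[0])
def rot(z,y):
    x=np.cross(y,z); return R.from_matrix(np.c_[x,y,z])
q0=bot.read_state()["joint_pos"]
S=np.array([549,-194.7,0])
for az in (-35,-27,-19.5,-12,-5,5):
  for tilt in (0,5):
    a=np.radians(az);t=np.radians(tilt)
    z=np.array([np.cos(a)*np.cos(t),np.sin(a)*np.cos(t),-np.sin(t)])
    for s in (1,-1):
      y=s*np.array([-np.sin(a),np.cos(a),0]); r=rot(z,y)
      out=[]
      for gz in (86,96,200):
        G=S+[0,0,gz]; q=bot.solve_ik(G+19*z,r.as_quat()); out.append(None if q is None else np.array(q))
      print(az,tilt,s,*out)
```

```text
blue [544.83 -80.   105.21] miss 5.428092946190291 base px [297.27 237.26]
smallred [ 494.99 -299.23  100.88] miss 2.259268902286347 base px [322.97 306.65]
teal [ 422.36 -285.92  139.5 ] miss 2.1785121949092217 base px [286.51 315.79]
-35 0 1 None None None
-35 0 -1 None None None
-35 5 1 None None None
-35 5 -1 None None None
-27 0 1 None None None
-27 0 -1 None None None
-27 5 1 None None None
-27 5 -1 None None None
-19.5 0 1 [-0.99  1.32 -0.96 -2.35 -2.11  2.05] [-0.99  1.29 -0.97 -2.36 -2.1   2.04] None
-19.5 0 -1 [-0.99  1.32 -0.96 -2.35 -2.11 -1.09] [-0.99  1.29 -0.97 -2.36 -2.1  -1.1 ] None
-19.5 5 1 [-1.01  1.23 -1.01 -2.39 -2.    2.01] None None
-19.5 5 -1 [-1.01  1.23 -1.01 -2.39 -2.   -1.13] None None
-12 0 1 [-1.07  1.2  -0.88 -2.22 -1.9   1.97] [-1.07  1.17 -0.89 -2.22 -1.89  1.96] [-1.09  0.75 -0.96 -2.25 -1.66  1.68]
-12 0 -1 [-1.07  1.2  -0.88 -2.22 -1.9  -1.17] [-1.07  1.17 -0.89 -2.22 -1.89 -1.18] [-1.09  0.75 -0.96 -2.25 -1.66 -1.46]
-12 5 1 [-1.08  1.11 -0.92 -2.25 -1.78  1.92] [-1.09  1.07 -0.93 -2.25 -1.76  1.9 ] [-1.09  0.59 -0.95 -2.26 -1.47  1.55]
-12 5 -1 
[... 381 characters left out ...]
2 -2.12 -1.61  1.78] [-1.11  0.96 -0.83 -2.12 -1.6   1.76] [-1.1   0.53 -0.84 -2.1  -1.38  1.4 ]
-5 5 -1 [-1.11  1.   -0.82 -2.12 -1.61 -1.36] [-1.11  0.96 -0.83 -2.12 -1.6  -1.38] [-1.1   0.53 -0.84 -2.1  -1.38 -1.74]
5 0 1 [-1.11  0.98 -0.67 -1.95 -1.6   1.64] [-1.11  0.95 -0.67 -1.95 -1.59  1.62] [-1.1   0.6  -0.71 -1.94 -1.48  1.33]
5 0 -1 [-1.11  0.98 -0.67 -1.95 -1.6  -1.51] [-1.11  0.95 -0.67 -1.95 -1.59 -1.53] [-1.1   0.6  -0.71 -1.94 -1.48 -1.81]
5 5 1 [-1.11  0.88 -0.68 -1.95 -1.48  1.57] [-1.1   0.85 -0.69 -1.95 -1.47  1.54] [-1.08  0.49 -0.7  -1.91 -1.34  1.21]
5 5 -1 [-1.11  0.88 -0.68 -1.95 -1.48 -1.58] [-1.1   0.85 -0.69 -1.95 -1.47 -1.6 ] [-1.08  0.49 -0.7  -1.91 -1.34 -1.93]
```

```bash
cat >> h.py <<'E'
from scipy.spatial.transform import Rotation as R
S=np.array([549,-194.7,0]); CC=np.array([491.5,200.,0]); YAW=np.radians(5.6)
CX=np.array([np.cos(YAW),np.sin(YAW),0]); CY=np.array([-np.sin(YAW),np.cos(YAW),0]); UP=np.array([0,0,1.])
SLOT=CC-65*CX+50*UP
def pose(G,z,y): # grasp point -> TCP position, quaternion
    return G+19*z, R.from_matrix(np.c_[np.cross(y,z),y,z]).as_quat()
OFF=24.
def grasp(az,a,s,dz=0):
    a=np.radians(a);az=np.radians(az);h=np.array([np.cos(az),np.sin(az),0])
    return pose(S+(76+OFF+dz)*UP,np.cos(a)*h-np.sin(a)*UP,s*np.array([-h[1],h[0],0]))
def place(sd,a,s,dz=0):
    # roller's up end -> d=sd*CY. tool z = -sin a d - cos a up; handedness of y kept: y x d fixed
    a=np.radians(a); d=sd*CY
    h=-UP   # image of the approach direction h under the turn that takes UP to d
    y=s*np.cross(d,h)  # at grasp: y = s*cross(UP,h)
    return pose(SLOT+OFF*d+dz*UP,np.cos(a)*h-np.sin(a)*d,y)
def carry(s,dz=0): return pose(CC+(75+dz)*UP,-UP,s*CX)
E
python3 - <<'E'
from h import *
np.set_printoptions(precision=2,suppress=True)
ik=lambda p: (lambda q: None if q is None else np.array(q))(bot.solve_ik(*p))
for a in (38,45):
  for s in (1,-1):
    for az in (-25,-19.5,-10,0): print("grasp",a,s,az,ik(grasp(az,a,s)),ik(grasp(az,a,s,100)))
    for sd in (1,-1): print("place",a,s,sd,ik(place(sd,a,s)),ik(place(sd,a,s,120)))
for s in (1,-1): print("carry",s,ik(carry(s)),ik(carry(s,100)))
E
```

```text
grasp 38 1 -25 [-0.78  0.24 -0.84 -2.5  -0.47  1.2 ] None
grasp 38 1 -19.5 [-0.74  0.22 -0.73 -2.21 -0.39  0.93] None
grasp 38 1 -10 [-0.65  0.21 -0.62 -1.83 -0.38  0.59] None
grasp 38 1 0 [-0.64  0.23 -0.55 -1.59 -0.49  0.46] [-0.34  0.   -0.53 -1.05 -0.31 -0.33]
place 38 1 1 [ 1.13  0.53 -0.59  0.37 -1.08 -1.31] [ 1.14  0.36 -0.49  0.33 -1.33 -1.22]
place 38 1 -1 [ 0.17  0.36 -0.43 -0.86 -0.94 -2.63] [ 0.2   0.15 -0.36 -0.75 -1.11 -2.88]
grasp 38 -1 -25 [-0.78  0.24 -0.84 -2.5  -0.47 -1.94] None
grasp 38 -1 -19.5 [-0.74  0.22 -0.73 -2.21 -0.39 -2.21] None
grasp 38 -1 -10 [-0.65  0.21 -0.62 -1.83 -0.38 -2.56] None
grasp 38 -1 0 [-0.64  0.23 -0.55 -1.59 -0.49 -2.68] [-0.34  0.   -0.53 -1.05 -0.31  2.81]
place 38 -1 1 [ 1.13  0.53 -0.59  0.37 -1.08  1.83] [ 1.14  0.36 -0.49  0.33 -1.33  1.92]
place 38 -1 -1 [ 0.17  0.36 -0.43 -0.86 -0.94  0.51] [ 0.2   0.15 -0.36 -0.75 -1.11  0.26]
grasp 45 1 -25 None None
grasp 45 1 -19.5 None None
grasp 45 1 -10 None None
grasp 45 1 0 [-0.37  0.18 -0.53 -1.18 -0.28 -0.14] [-0.05 -0.02 -0.71 -0.35 -0.1  -1.19]
place 45 1 1 [ 1.16  0.59 -0.56  0.39 -1.17 -1.35] [ 1.16  0.43 -0.47  0.36 -1.4  -1.26]
place 45 1 -1 [ 0.06  0.42 -0.4  -0.95 -1.05 -2.48] [ 0.09  0.2  -0.34 -0.86 -1.2  -2.74]
grasp 45 -1 -25 None None
grasp 45 -1 -19.5 None None
grasp 45 -1 -10 None None
grasp 45 -1 0 [-0.37  0.18 -0.53 -1.18 -0.28  3.  ] [-0.05 -0.02 -0.71 -0.35 -0.1   1.95]
place 45 -1 1 [ 1.16  0.59 -0.56  0.39 -1.17  1.79] [ 1.16  0.43 -0.47  0.36 -1.4   1.88]
place 45 -1 -1 [ 0.06  0.42 -0.4  -0.95 -1.05  0.66] [ 0.09  0.2  -0.34 -0.86 -1.2   0.41]
carry 1 [ 0.76  0.3  -0.52  0.   -0.75  2.48] [ 0.76  0.18 -0.4   0.   -0.98  2.48]
carry -1 [ 0.76  0.3  -0.52  0.   -0.75 -0.66] [ 0.76  0.18 -0.4   0.   -0.98 -0.66]
```

Run:
```python
from h import *
np.set_printoptions(precision=2,suppress=True)
ik=lambda p: (lambda q: None if q is None else np.array(q))(bot.solve_ik(*p))
rows=[]
for a in (38,45):
  for s in (1,-1):
    P={sd:ik(place(sd,a,s,120)) for sd in (1,-1)}
    for az in range(-180,180,15):
      g,l=ik(grasp(az,a,s)),ik(grasp(az,a,s,90))
      if g is None or l is None: continue
      for sd in (1,-1):
        c=np.abs(P[sd]-l).max(); rows.append((c,a,s,az,sd,g,l))
rows.sort(key=lambda r:r[0])
for r in rows[:22]: print(*r)
```

```text
1.2804127009809478 45 -1 0 1 [-0.37  0.18 -0.53 -1.18 -0.28  3.  ] [-0.07  0.   -0.68 -0.45 -0.12  2.07]
1.280412700980948 45 1 0 1 [-0.37  0.18 -0.53 -1.18 -0.28 -0.14] [-0.07  0.   -0.68 -0.45 -0.12 -1.07]
1.4001029590880079 38 -1 -120 -1 [ 0.31  0.64 -0.43  0.59 -1.3  -1.23] [ 0.31  0.54 -0.37  0.56 -1.44 -1.14]
1.4595537408120285 38 -1 -135 -1 [ 0.24  0.72 -0.23  0.42 -1.46 -1.26] [ 0.24  0.62 -0.18  0.42 -1.6  -1.2 ]
1.4884360248687467 38 -1 -105 -1 [ 0.34  0.56 -0.65  0.8  -1.14 -1.25] [ 0.35  0.45 -0.58  0.74 -1.28 -1.11]
1.4965919123265232 45 -1 -120 -1 [ 0.28  0.59 -0.45  0.55 -1.22 -1.18] [ 0.29  0.48 -0.37  0.52 -1.37 -1.09]
1.5091804189326714 38 1 0 1 [-0.64  0.23 -0.55 -1.59 -0.49  0.46] [-0.37  0.02 -0.53 -1.11 -0.33 -0.24]
1.5091804189326719 38 -1 0 1 [-0.64  0.23 -0.55 -1.59 -0.49 -2.68] [-0.37  0.02 -0.53 -1.11 -0.33  2.9 ]
1.541072160968831 45 -1 -105 -1 [ 0.31  0.51 -0.64  0.75 -1.06 -1.17] [ 0.33  0.4  -0.56  0.68 -1.21 -1.03]
1.5497022874435702 38 -1 -150 -1 [ 0.17  0.78 -0.05  0.28 -1.62 -1.33] [ 0.17  0.69  0.    0.28 -1.75 -1.29]
1.5655520821665179 45 1 15 1 [
[... 539 characters left out ...]
0.32 -0.35 -1.05 -0.81  0.25] [-0.52  0.17 -0.3  -0.92 -0.88  0.01]
1.6847101932661956 45 -1 -150 -1 [ 0.15  0.71 -0.09  0.26 -1.52 -1.32] [ 0.15  0.62 -0.03  0.26 -1.66 -1.28]
1.702167065273792 38 1 15 1 [-0.67  0.29 -0.46 -1.37 -0.7   0.43] [-0.57  0.11 -0.42 -1.15 -0.69  0.06]
1.715307092598509 45 1 75 1 [-0.53  0.55 -0.   -0.77 -1.36  0.57] [-0.52  0.45  0.06 -0.76 -1.47  0.46]
1.7163176146249386 45 1 60 1 [-0.56  0.48 -0.12 -0.86 -1.19  0.47] [-0.55  0.36 -0.06 -0.82 -1.3   0.33]
1.717177994763964 38 -1 -90 -1 [ 0.32  0.48 -0.86  1.1  -1.   -1.31] [ 0.36  0.35 -0.78  0.97 -1.11 -1.11]
1.719766800023371 45 1 45 1 [-0.58  0.4  -0.23 -0.96 -1.01  0.36] [-0.56  0.27 -0.18 -0.88 -1.1   0.19]
```

```bash
cat >> h.py <<'E'
AZ,A,SS,SD=-110,45,-1,-1
def st(tag=""):
    s=bot.read_state(); print(tag,"t",round(s["t"],2),"tcp",s["tcp_pos"].round(1),"F",s["contact_force"].round(1),"w",round(s["width"],1),"q",s["joint_pos"].round(2)); return s
def snap(name,bt,bs,w=400,h=400):
    ims=[cv2.resize(bot.camera(n)[y:Y,x:X,::-1],(w,h),interpolation=cv2.INTER_CUBIC) for n,(x,y,X,Y) in (("top",bt),("side",bs))]
    cv2.imwrite(f"pics/{name}.png",np.hstack(ims))
E
python3 - <<'E'
from h import *
np.set_printoptions(suppress=True)
print(bot.solve_ik(*grasp(AZ,A,SS,100)))
bot.move_ptp(*grasp(AZ,A,SS,100)); st("pre")
p,q=grasp(AZ,A,SS); bot.line_to(p,100); st("down"); print("want",p.round(1))
snap("down",(280,120,480,320),(220,130,420,330))
E
```

```text
[ 0.31651361  0.41655868 -0.4863728   0.61897714 -1.28203991 -1.03774546]
pre t 3.38 tcp [ 544.8 -206.8  186.7] F [-0.3 -0.1 -0.4] w 87.7 q [ 0.32  0.42 -0.49  0.62 -1.28 -1.04]
down t 4.53 tcp [ 544.8 -207.2   87.1] F [ 0.8  0.1 -0.1] w 87.9 q [ 0.31  0.53 -0.58  0.68 -1.11 -1.17]
want [ 544.4 -207.3   86.6]
```

View pics/down.png

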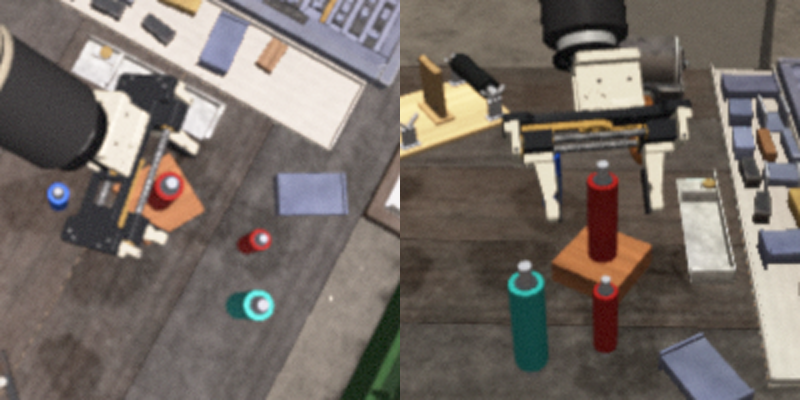

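The picture shows the red roller standing between the open fingers (top view crop (168,188)), and the blue roller is clear of the gripper body. I'll grip it, lift, turn, and look above the cradle.

Run:
```python
from h import *
bot.move_gripper(30,force=35); st("grip")
p,q=grasp(AZ,A,SS,30); bot.line_to(p,50); st("free")
p,q=grasp(AZ,A,SS,100); bot.line_to(p,150); st("up")
bot.move_ptp(*place(SD,A,SS,130)); st("over"); print(place(SD,A,SS,130)[0])
snap("over",(120,150,320,350),(150,80,350,280))
```

```text
grip t 5.61 tcp [ 544.3 -207.3   86.5] F [ 0.5  1.  -0.8] w 31.4 q [ 0.31  0.53 -0.58  0.68 -1.11 -1.17]
free t 6.36 tcp [ 544.3 -207.3  116.6] F [ 0.8 -0.3 -2.7] w 31.1 q [ 0.31  0.5  -0.55  0.66 -1.16 -1.13]
up t 6.97 tcp [ 544.  -207.3  185.9] F [-0.  -0.5 -2.3] w 31.1 q [ 0.32  0.42 -0.49  0.62 -1.28 -1.04]
over t 8.41 tcp [427.3 182.5 165.7] F [ 0.3 -0.7 -2.1] w 31.0 q [ 0.1   0.19 -0.33 -0.85 -1.21  0.38]
[427.84117952 183.14256274 166.56497116]
```

View pics/over.png

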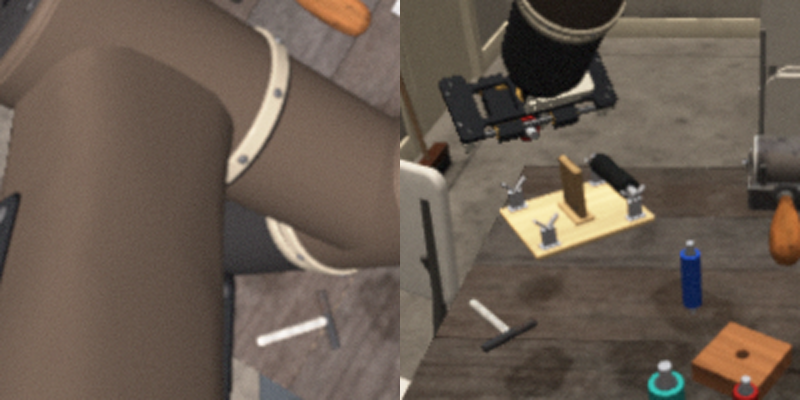

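The red roller is out: the block's hole is empty at crop (742,354), and the near pin shows at about (530,132). The arm hides the top view here. I'll compare the pin with its predicted pixel, then lower.

Run:
```python
from h import *
e=proj("side",[SLOT+130*UP-70*CY, SLOT+130*UP+70*CY]); print("pred crop px",[(400+(u-150)*2,(v-80)*2) for u,v in e])
for dz,v in ((25,120),(6,60)):
    p,q=place(SD,A,SS,dz); bot.line_to(p,v); st(dz)
im=bot.camera("side")[:,:,::-1]; cv2.imwrite("pics/low.png",cv2.resize(im[130:220,180:300],(800,600),interpolation=cv2.INTER_CUBIC))
e=proj("side",[SLOT+6*UP-70*CY, SLOT+6*UP+70*CY, CC-65*CX-60*CY+57*UP,CC-65*CX+60*CY+57*UP]); print("pred crop px",((e-[180,130])*800/120).round())
```

```text
pred crop px [(np.float64(535.0639235387656), np.float64(133.53516906279174)), (np.float64(496.2834695959034), np.float64(96.12660222432282))]
25 t 9.53 tcp [428.2 183.2  62.1] F [ 0.1 -0.3 -1. ] w 31.5 q [ 0.07  0.37 -0.39 -0.93 -1.08  0.61]
6 t 10.0 tcp [427.6 183.1  42.1] F [-0.1 -0.8 -1.1] w 31.2 q [ 0.06  0.41 -0.4  -0.95 -1.06  0.65]
pred crop px [[296. 399.]
 [170. 256.]
 [286. 386.]
 [178. 264.]]
```

View pics/low.png

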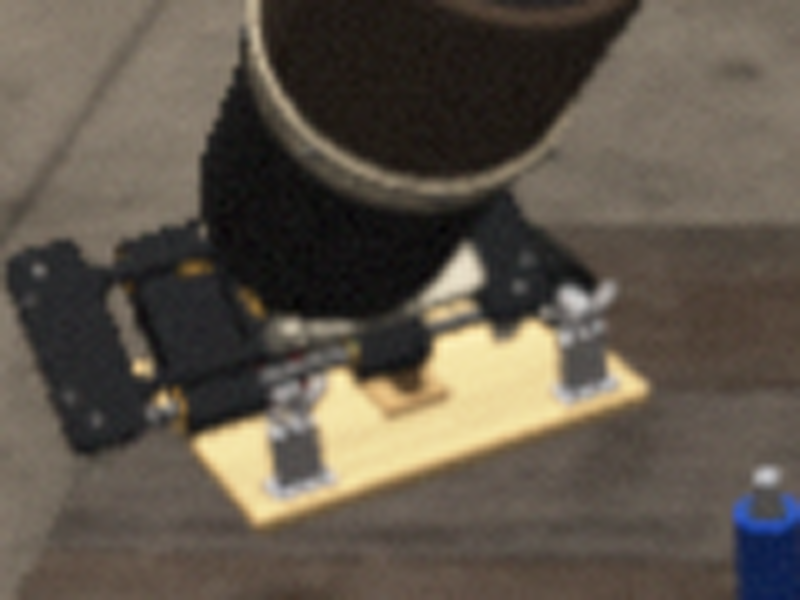

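The near pin sits at about (295,395), as predicted (296,399), between the two arms of the near V. I'll lower slowly while watching the force, then let go.

Run:
```python
from h import *
f0=bot.read_state()["contact_force"]
for dz in (4,3,2,1,0,-1):
    p,q=place(SD,A,SS,dz); bot.line_to(p,15); s=st(dz)
    if np.linalg.norm(s["contact_force"]-f0)>4: break
bot.move_gripper(46); st("open"); bot.pause(.2)
p,q=place(SD,A,SS,90); bot.line_to(p,100); st("up")
p,q=carry(SS,110); bot.move_ptp(p,q); st("over grip")
snap("placed",(140,180,260,300),(180,130,300,250))
```

```text
4 t 10.33 tcp [427.9 183.2  40.6] F [ 0.5 -0.4 -1.1] w 31.6 q [ 0.06  0.41 -0.4  -0.95 -1.05  0.65]
3 t 10.58 tcp [427.8 183.1  39.6] F [-0.6  0.8 -1.7] w 31.3 q [ 0.06  0.41 -0.4  -0.95 -1.05  0.65]
2 t 10.83 tcp [427.8 183.1  38.5] F [ 0.3  0.4 -2. ] w 30.7 q [ 0.06  0.41 -0.4  -0.95 -1.05  0.66]
1 t 11.08 tcp [427.9 183.2  37.6] F [-0.2  0.5 -1.3] w 31.5 q [ 0.06  0.42 -0.4  -0.95 -1.05  0.66]
0 t 11.33 tcp [428.1 183.2  37.2] F [ 0.7 -2.3  5.6] w 31.2 q [ 0.06  0.42 -0.4  -0.95 -1.05  0.66]
open t 11.87 tcp [427.8 183.2  36.5] F [-0.   0.2  0.1] w 46.3 q [ 0.06  0.42 -0.4  -0.95 -1.05  0.66]
up t 13.12 tcp [427.5 183.2 126. ] F [ 0.4  0.1 -0.2] w 45.9 q [ 0.09  0.25 -0.36 -0.88 -1.16  0.47]
over grip t 14.16 tcp [490.5 199.3 164.8] F [ 0.9 -0.4 -0.5] w 45.9 q [ 0.76  0.17 -0.39 -0.   -1.01 -0.66]
```

View pics/placed.png

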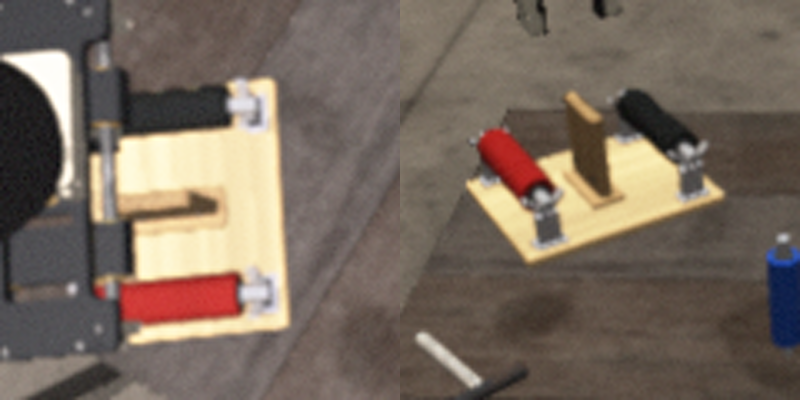

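The red roller lies in both V rests, parallel to the black one, and the cradle looks unmoved. I'll recheck the board pose in the side view, then grip and lift.

Run:
```python
from h import *
def board(z):
    im=cv2.cvtColor(bot.camera("side"),cv2.COLOR_RGB2HSV); m=cv2.inRange(im,(15,40,150),(32,170,255)); k=np.zeros_like(m); k[100:215,180:300]=m[100:215,180:300]
    c=np.vstack(cv2.findContours(cv2.morphologyEx(k,cv2.MORPH_OPEN,np.ones((2,2))),0,1)[0])[:,0]
    r=cv2.minAreaRect(onplane("side",c,z)[:,:2].astype(np.float32)); return np.round(r[0]+r[1]+(r[2],),1)
b=board(10); print("board",b,"before 489.6 200.4 181.7 150.7 5.2")
d=np.array([b[0]-489.6,b[1]-200.4])
if np.abs(d).max()>4: raise SystemExit("moved")
bot.move_gripper(38); p,q=carry(SS,0); bot.line_to(p+[0,0,45],120); st("45")
bot.line_to(p,60); s=st("at grip")
bot.move_gripper(8,force=60); st("gripped")
bot.line_to(p+[0,0,5],15); st("5"); bot.pause(.2)
bot.line_to(p+[0,0,30],40); st("30")
snap("lift30",(120,160,270,310),(170,110,320,260))
```

```text
board [484.5 242.3 180.2 250.6   6.4] before 489.6 200.4 181.7 150.7 5.2moved
```

My check failed because the mask box also took in part of the gripper, giving a board size of 250 mm. I'll repeat it with the original box and the largest contour.

Run:
```python
from h import *
def board(z):
    im=cv2.cvtColor(bot.camera("side"),cv2.COLOR_RGB2HSV); m=cv2.inRange(im,(15,40,150),(32,170,255)); k=np.zeros_like(m); k[145:215,190:290]=m[145:215,190:290]
    c=max(cv2.findContours(k,0,1)[0],key=cv2.contourArea)[:,0]
    r=cv2.minAreaRect(onplane("side",c,z)[:,:2].astype(np.float32)); return np.round(r[0]+r[1]+(r[2],),1)
b=board(10); print("board",b,"before 489.6 200.4 181.7 150.7 5.2")
d=np.array([b[0]-489.6,b[1]-200.4])
if np.abs(d).max()>4 or b[3]>160: raise SystemExit("moved")
bot.move_gripper(38); p,q=carry(SS,0); bot.line_to(p+[0,0,45],120); st("45")
bot.line_to(p,60); s=st("at grip")
bot.move_gripper(8,force=60); st("gripped")
bot.line_to(p+[0,0,5],15); st("5"); bot.pause(.2)
bot.line_to(p+[0,0,30],40); st("30")
snap("lift30",(120,160,270,310),(170,110,320,260))
```

```text
board [489.5 200.4 182.  150.8   5.3] before 489.6 200.4 181.7 150.7 5.2
45 t 15.48 tcp [491.8 200.2 101.4] F [0.3 0.3 0.2] w 37.9 q [ 0.76  0.24 -0.47  0.   -0.86 -0.66]
at grip t 16.38 tcp [491.7 200.1  56.2] F [1.4 0.2 1.6] w 37.8 q [ 0.76  0.3  -0.52  0.   -0.75 -0.66]
gripped t 16.94 tcp [491.6 200.1  56.2] F [-0.4  0.2  1.9] w 11.8 q [ 0.76  0.3  -0.52  0.   -0.75 -0.66]
5 t 17.43 tcp [491.2 199.8  60.7] F [-0.2 -0.2 -6.6] w 11.6 q [ 0.76  0.29 -0.51 -0.   -0.76 -0.66]
30 t 18.4 tcp [491.4 199.9  85.9] F [-0.4  0.4 -8.1] w 11.6 q [ 0.76  0.26 -0.49 -0.   -0.82 -0.66]
```

View pics/lift30.png

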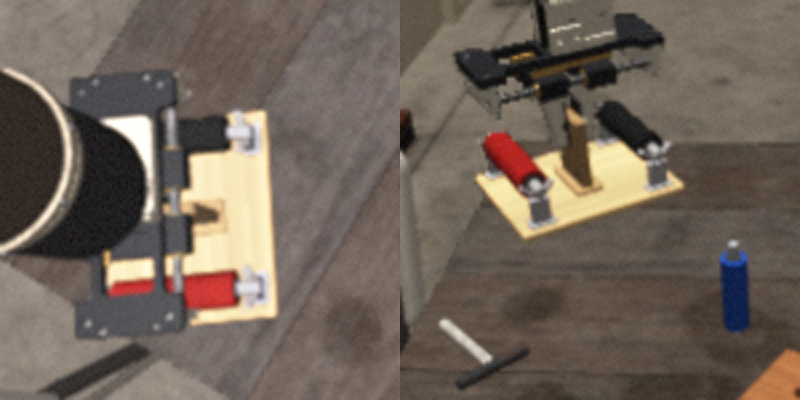

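The cradle hangs level with both rollers in it (F_z −8.1 N, about 0.8 kg). I'll raise it to 100 mm and check height and level from the board corners.

Run:
```python
from h import *
p,q=carry(SS,0); bot.line_to(p+[0,0,100],60); st("100"); bot.pause(.8); s=st("still"); print("qvel",np.abs(s["qvel"]).max().round(4),"M",s["moment"].round(2),"rot",s["eef_rot"].round(4),q.round(4))
im=bot.camera("side")[:,:,::-1]; x,y=180,70
c=cv2.resize(im[y:y+120,x:x+160],(800,600),interpolation=cv2.INTER_CUBIC)
P=[CC+90*a*CX+73*b*CY+110*UP for a,b in((-1,-1),(1,-1),(-1,1),(1,1))]
e=(proj("side",P)-[x,y])*5; print("pred corners",e.round())
for u in e: cv2.circle(c,(int(u[0]),int(u[1])),5,(0,255,0),1)
cv2.imwrite("pics/final.png",c)
```

```text
100 t 19.82 tcp [491.2 199.8 155.5] F [ 0.4 -0.3 -7.8] w 11.6 q [ 0.76  0.18 -0.41 -0.   -0.98 -0.66]
still t 20.62 tcp [491.5 200.  156. ] F [-0.3 -0.3 -7.9] w 11.8 q [ 0.76  0.18 -0.4  -0.   -0.98 -0.66]
qvel 0.0023 M [ 0.05 -0.04 -0.04] rot [ 0.7408 -0.6717  0.     -0.    ] [ 0.7408 -0.6717  0.      0.    ]
pred corners [[163. 526.]
 [479. 432.]
 [ 67. 417.]
 [361. 339.]]
```

View pics/final.png

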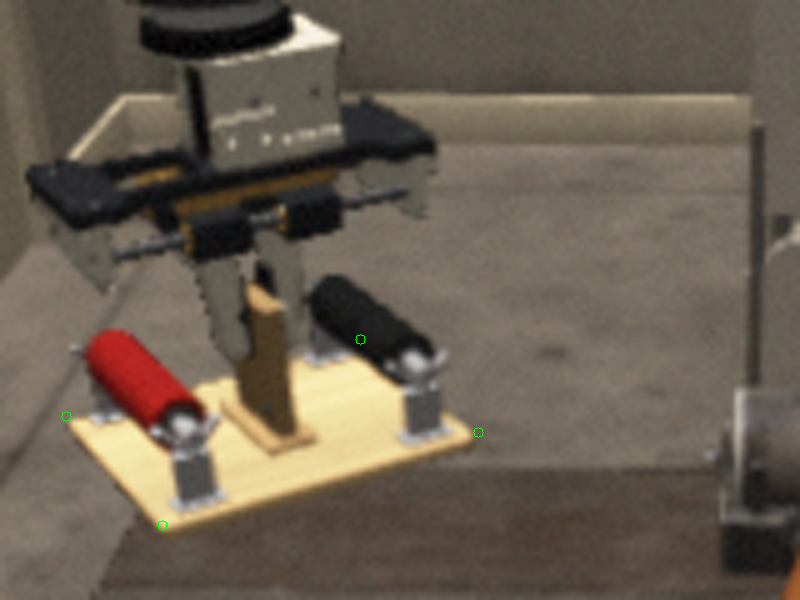

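The three visible board corners, (68,422), (162,526) and (477,433), lie within about 1 px of where a level board 100 mm up should appear. Both rollers are seated and the arm is still, so I'll hand it in.

```bash
python3 -c "
from plant import bot
print(bot.close_job())"
```

```text
the job is handed in; nothing more can be done
None
```

The red roller now lies in the cradle's empty place. The arm is holding the loaded cradle about 10 cm above the table, still and level, and the job is handed in.

- **Placing the roller:** I gripped it in the block with the tool tilted 45° and lifted it straight out. I turned it and lowered it until the V rests took its weight (force rose to about 6 N), then let go. The picture afterwards showed both pins seated and the cradle unmoved to within 0.1 mm.
- **Lifting the cradle:** I took it by the grip plate at 60 N and raised it 100 mm. The load reads about 7.9 N, as expected for 0.8 kg. The three visible board corners are within about 1 px of a level board at that height. The fourth corner is hidden behind the black roller.
- **Tools and time:** The tools around it were never touched as far as the pictures and forces show, though I took no final picture of all of them. The clock stood at about 20.7 s of the 48 s allowed.
- **Check that failed:** One board measurement before the lift was wrong because its image mask included part of the gripper. It stopped the script before anything moved, and the corrected repeat agreed with the first measurement.

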